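# Rack the thermometers, then crack the drying case's seal

## Task

Get the orange-capped and the blue-capped thermometer ready for drying: take them out of the walnut rack and stand each upright, fully down, in the socket of its own colour, without dropping or tipping them. Then pull the drying case's lid free of its sticky gasket and hold it just ajar, level and about 2 cm above the rim over the case, and finish while still holding it there by its handle. Do not jerk the lid high up when the seal gives, and leave everything else where it is.

Things in the scene. Friction and masses are not known exactly. Their poses are not given: they have to be found in the camera images.
- orange_mid (a point): Jacketed thermometer: upright round stick 110 mm tall with an orange painted cap (24 mm dia, the upper 44 mm) over a steel jacket (22 mm dia, flat foot), 120 g, glass inside. Point at its centre, 55 mm above its foot; z points up along it. To go into the orange socket. Starts in any of the rack's four slots.
- blue_mid (a point): Jacketed thermometer: upright round stick 110 mm tall with a blue painted cap (24 mm dia, the upper 44 mm) over a steel jacket (22 mm dia, flat foot), 120 g, glass inside. Point at its centre, 55 mm above its foot; z points up along it. To go into the blue socket. Starts in any of the rack's four slots.
- white_mid (a point): Jacketed thermometer: upright round stick 110 mm tall with a white painted cap (24 mm dia, the upper 44 mm) over a steel jacket (22 mm dia, flat foot), 120 g, glass inside. Point at its centre, 55 mm above its foot; z points up along it. Stays in the rack.
- black_mid (a point): Jacketed thermometer: upright round stick 110 mm tall with a black painted cap (24 mm dia, the upper 44 mm) over a steel jacket (22 mm dia, flat foot), 120 g, glass inside. Point at its centre, 55 mm above its foot; z points up along it. Stays in the rack.
- rack_top (a point): Centre of the top of the walnut rack, a fixed block 66 mm (its x) by 236 mm (its y) by 40 mm high, with four round slots 27 mm wide, 28 mm deep (slot floor 12 mm above the shelf), in a row along its y axis, 56 mm apart, so that the thermometers stand 82 mm out of it. Closing fingers along its x axis clears the neighbours.
- orange_well (a point): Floor centre of the round well (30 mm wide, 28 mm deep) in the fixed orange-topped walnut socket block, 70 by 70 by 40 mm high; the floor is 12 mm above the shelf. z up.
- blue_well (a point): The same point of the blue-topped socket block, of the same make.
- lid_handle (a point): Middle of the round steel bar handle (14 mm dia, 80 mm free between two posts, axis along this frame's y) at the centre of the loose green lid of the drying case, a plate 166 by 190 by 12 mm, 400 g. The bar's axis is 30 mm above the lid's top, 42 mm above its underside; z up. About 15 to 24 N straight up, weight included, breaks its seal; then only its weight, about 4 N, remains.
- case_rim (a point): Centre of the upper rim of the fixed grey drying case (166 by 190 by 78 mm high); the shut lid lies on it, lid_handle 42 mm above this point. z up, y along the shut lid's handle. Rubber strips on the case's +y and -y sides grip the lid's edges until it has risen 6 mm, then spring 1 mm inwards, so it does not seal again by itself.
- plumb_bob: Brass plumb bob, 34 mm dia, 87 mm tall, standing point up. Origin at its underside. Leave alone.
- level: Orange painted level, 34 by 200 by 44 mm. Origin at its underside. Leave alone.
- ruler_case: Dull tin ruler case, 50 by 220 by 14 mm. Origin at its underside. Leave alone.
- desiccant_jar: Jar of desiccant, 60 mm dia, 85 mm tall. Origin at its underside. Leave alone.

How it is judged:
By the outcome, as a careful person would: the job done as asked, in the order asked, and still so for the second after the job is handed in, while the arm keeps its last pose, push and grip.
It also fails if it takes over 64 s, if anything falls off the work surface, if the arm or the gripper's body presses on something with over 40 N, if the wrist force passes 120 N, or if a joint passes its speed limit or range.

## Robot

A 6-joint arm with a two-finger parallel gripper is mounted at the origin on the work surface. World frame = base frame: x ahead of the robot, y to its left, z up, the work surface at z = 0. Lengths are in m, angles in rad, forces in N, time in s.
With the tool pointing down it reaches from about 0.35 to 0.85 m from the base axis. Payload 8.1 kg.
Tool frame: the origin (TCP) lies at the centre of the arm's flange, where the gripper is bolted on; the fingertips stand 186 mm ahead of it and the grasp point (between the pads) lies 167 mm ahead of it (robot.grasp_offset is the distance from the TCP to the grasp point, in m); z points along the fingers, y is the line along which they close (so a half turn about z gives the same grasp; the last joint's range is limited). The gripper opens to 93 mm and grips with 3 to 60 N. Pads are 15 mm wide; open, the fingers measure 128 mm over their backs; the gripper's body (75 mm by 188 mm) begins 65 mm behind the grasp point.
Start: joints at [-1.334, 0.13, 1.488, -0, 1.523, -0.085], TCP at [0.19, -0.569, 0.405] pointing down, gripper open.
Joint ranges: [-2.96, 2.96], [-0.89, 2.26], [0.02, 2.5], [-1.34, 4.48], [0, 2.73], [-2.66, 2.66]. Speed limits (rad/s): [2.39, 2.39, 2.79, 3.14, 3.14, 3.14].

## Interface

Orientations are given as a rotation vector (axis times angle).
In Python, from plant import robot gives the robot as it stands.
- The arm moves only by the tool drive_tool, never from a script. Its argument "moves" is one flat list of numbers, 7 for each row, row after row: the finger opening in mm, from 0 to 93, then the shift along the tool's x, y, z in mm, then the turn, a rotation vector about the tool's x, y, z in degrees. A call has 1 to 8 rows; each row shifts and turns the commanded pose from where the row before left it, along the tool's axes as they then stand; what a row does not reach is not made up. A row lasts 1/10 s, in which the tool goes at most 50 mm and 8.59 degrees, less where a joint would pass 70% of its speed; a pose out of reach is approached as far as the arm can. A call is refused whole if a number of a shift passes 50 or a number of a turn 8.59, either way. A call with a gripper value outside its range is refused whole. The fingers move at their own pace and stop on an object; "grip_force" is the grip in N (left out, the last holds). Time passes only in rows, so rows that do not move let the fingers close. It gives the time, the measured TCP pose, the force, the opening and the grip force at its end, in the units of the state.
- robot.read_state(): the state, without advancing time (a new reading comes with each control period).
- robot.read_camera(name): name is "scene" or "top" or "wrist"; returns a dict with "color" (384x512x3 uint8, red, green, blue), "depth" (384x512 float32, m along the optical axis (not along the pixel's ray), 0 where there is no reading), "mtx" (3x3 intrinsics, pixels), "R" (3x3) and "t" (3): a world point X has camera coordinates R X + t. Camera axes: x right, y down, z forward; pixel columns grow to the right and rows downward; lengths in m; the calibration is good to about 2 mm. A picture is of the moment at which its call begins.
- robot.close_job(): hands the job in; it is judged then, once.
The state is a dict: "t": time; "q": joint angles; "dq": joint speeds; "joint_torque": joint torques, N m; "tool_pos": TCP position; "orientation": TCP orientation; "force": force on the tool from outside, world axes, zero at the start; "wrist_torque": the same for the moment, N m; "opening": finger opening in m; "gripper_force": force on a finger pad.
Only numpy, scipy, OpenCV 4.12 (cv2) and the standard library are available. Lean on these libraries where they do the work, as an engineer would, in place of code of your own. Each camera call takes 0.05 s, during which the arm holds its last target. There are 200 camera calls.

## Working session

There is one attempt and no reset: what is moved stays moved. The work goes in short steps, Python scripts to look and compute and a tool call to move; the robot and the scene stay as the last step left them, time stands still between calls to the robot, and variables do not carry over. Pictures are saved under pics/ and viewed, at most 10 in all, crops included, and the job is handed in when it is done.

Besides the shell and the picture viewer there is one more tool, called after "Emit:" as name(argument=value, ...) on one line, values as JSON. drive_tool: Moves the arm, as the interface text tells. Its arguments: {"type":"object","properties":{"moves":{"type":"array","items":{"type":"number"}},"grip_force":{"type":"number"}},"required":["moves"]}

```bash
ls; mkdir -p pics; python3 - <<'E'
from plant import robot
import cv2,numpy as np
s=robot.read_state();print(s)
a=[robot.read_camera(n) for n in("top","scene")]
for n,c in zip(("top","scene"),a):
    np.savez(f"{n}.npz",**c); print(n,c["mtx"].tolist(),c["R"].round(3).tolist(),c["t"])
cv2.imwrite("pics/a.png",cv2.resize(a[0]["color"][:,:,::-1],(800,600)))
cv2.imwrite("pics/b.png",a[1]["color"][:,:,::-1])
E
```

```text
pics
{'t': 0.0, 'q': array([-1.33439398e+00,  1.31172677e-01,  1.48922509e+00, -7.76624021e-06,
        1.52299842e+00, -8.53837129e-02]), 'dq': array([ 0.00023317, -0.00075837, -0.00049511,  0.00080906,  0.00168949,
       -0.00103999]), 'joint_torque': array([-1.36912386e-03, -5.59837925e+01, -4.91766679e+01,  7.68832373e-02,
        3.52210260e-02, -1.81221985e-04]), 'tool_pos': array([ 0.1897357 , -0.56898509,  0.40371002]), 'orientation': array([-3.09924308e+00, -5.02994979e-01,  2.25734105e-04]), 'force': array([-0.30514677, -0.8048138 , -0.3595976 ]), 'wrist_torque': array([ 0.05628898, -0.07232394, -0.01889084]), 'gripper_force': 0.0, 'opening': 0.09286439947667818}
top [[459.1611210588954, 0.0, 253.37205925249322], [0.0, 459.1611210588954, 183.1709992748688], [0.0, 0.0, 1.0]] [[0.021, -1.0, -0.017], [-0.987, -0.018, -0.161], [0.161, 0.02, -0.987]] [0.03444719 0.62710733 1.53697177]
scene [[442.80205271443737, 0.0, 252.20340347735714], [0.0, 442.80205271443737, 193.74261019356385], [0.0, 0.0, 1.0]] [[0.077, 0.997, -0.007], [0.761, -0.063, -0.646], [-0.644, 0.045, -0.764]] [-0.05690533 -0.39483328  1.72943952]
```

View pics/a.png

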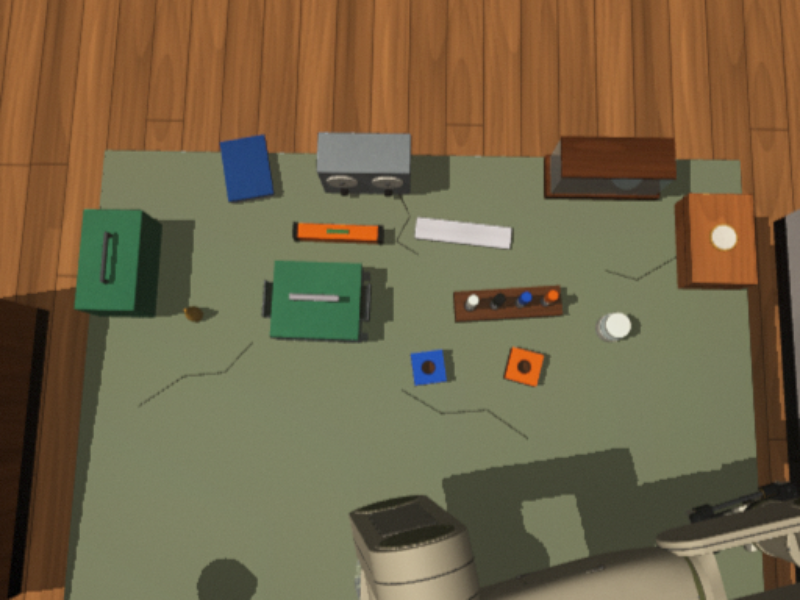

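View pics/b.png

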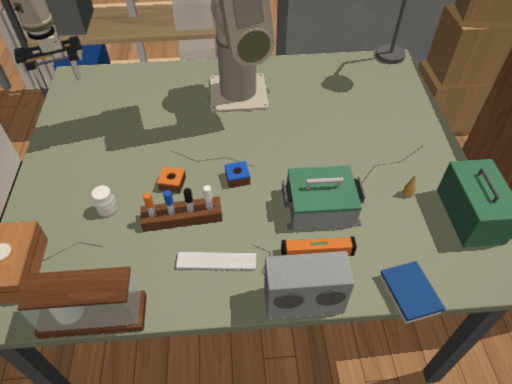

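The top view (800x600) shows the rack at (510,303). From left to right it holds white, black, blue (526,298) and orange (553,296). The blue well is at (428,367), the orange well at (524,366), and the case with its bar at (315,298). The toolbox at (110,260) is a decoy.

```bash
cat > m.py <<'E'
import numpy as np,cv2
def cloud(c):
    d=c["depth"];v,u=np.mgrid[:384,:512];K=c["mtx"]
    P=np.stack([(u-K[0,2])/K[0,0]*d,(v-K[1,2])/K[1,1]*d,d],-1)
    return (P-c["t"])@c["R"]
def rect(p):
    (x,y),(w,h),a=cv2.minAreaRect((p[:,:2]*1000).astype(np.float32))
    return f"n={len(p)} c=({x:.1f},{y:.1f}) {w:.0f}x{h:.0f} a={a:.1f} z={np.median(p[:,2])*1000:.1f} mean={np.round(p[:,:2].mean(0)*1000,1)}"
E
python3 - <<'E'
import numpy as np,cv2
from m import *
for n,S in(("top",.64),("scene",1)):
    c=dict(np.load(n+".npz"));P=cloud(c);h=cv2.cvtColor(c["color"],cv2.COLOR_RGB2HSV).astype(int);H,Sa,V=[h[...,i] for i in range(3)]
    v,u=np.mgrid[:384,:512];z=P[...,2]
    def box(a,b,c_,d): return (u>a*S)&(u<c_*S)&(v>b*S)&(v<d*S)
    org=(H<14)&(Sa>190)&(V>140); blu=(H>100)&(H<130)&(Sa>130)
    B=dict(rack=(440,270,580,330),bs=(400,340,460,395),os=(495,340,555,395),case=(250,250,385,350)) if n=="top" else dict(rack=(130,180,230,235),bs=(220,155,255,190),os=(155,160,190,193),case=(278,160,368,230))
    R=box(*B["rack"])
    print(n)
    print("racktop",rect(P[R&(abs(z-.04)<.006)]))
    print("orange",rect(P[R&(z>.116)&org]),"blue",rect(P[R&(z>.116)&blu]))
    print("all tops",rect(P[R&(z>.116)]))
    print("blueblk",rect(P[box(*B["bs"])&(abs(z-.04)<.006)&blu]))
    print("orgblk",rect(P[box(*B["os"])&(abs(z-.04)<.006)&org]))
    C=box(*B["case"])
    print("lid",rect(P[C&(abs(z-.09)<.006)])); print("bar",rect(P[C&(z>.118)]))
    print(np.percentile(P[C&(z>.11)][:,2],[5,50,95]))
E
```

```text
top
racktop n=894 c=(595.6,-201.6) 67x237 a=4.7 z=39.6 mean=[ 593.4 -197.3]
orange n=31 c=(603.0,-282.6) 17x21 a=2.6 z=121.1 mean=[ 602.6 -283.9] blue n=32 c=(598.3,-229.2) 21x19 a=31.4 z=120.8 mean=[ 598.3 -228.4]
all tops n=168 c=(529.5,-110.6) 110x389 a=36.1 z=121.7 mean=[ 572.2 -177.1]
blueblk n=309 c=(451.0,-26.8) 69x70 a=8.1 z=39.5 mean=[451.4 -27.7]
orgblk n=318 c=(456.3,-236.3) 69x70 a=76.1 z=39.2 mean=[ 456.2 -236.9]
lid n=2479 c=(588.3,218.6) 233x166 a=88.8 z=89.5 mean=[587.1 219.2]
bar n=152 c=(507.4,121.7) 340x72 a=50.2 z=126.3 mean=[554.8 188.4]
[0.11926371 0.1262259  1.61834657]
scene
racktop n=1274 c=(565.1,-188.6) 257x169 a=85.2 z=39.7 mean=[ 593.7 -203. ]
orange n=7 c=(613.4,-283.7) 17x6 a=86.4 z=117.5 mean=[ 612.8 -283.9] blue n=46 c=(1002.8,-133.2) 850x19 a=13.2 z=120.9 mean=[ 618.3 -223.4]
all tops n=211 c=(980.3,-82.5) 860x187 a=17.0 z=121.5 mean=[ 680.  -186.1]
blueblk n=302 c=(451.6,-27.2) 76x67 a=9.3 z=40.0 mean=[453.5 -27.4]
orgblk n=16 c=(468.1,-233.2) 61x55 a=77.9 z=36.6 mean=[ 477.1 -228.9]
lid n=2821 c=(587.1,220.0) 233x173 a=88.9 z=90.0 mean=[594.8 218.6]
bar n=185 c=(985.0,68.4) 99x891 a=68.9 z=125.4 mean=[675.5 193.5]
[0.11609729 0.12510126 1.06547372]
```

Emit:
drive_tool(moves=[93, 45, -13, 0, 0, 0, 0, 93, 45, -13, 0, 0, 0, 0, 93, 45, -13, 0, 0, 0, 0, 93, 45, -13, 0, 0, 0, 0, 93, 45, -13, 0, 0, 0, 0, 93, 45, -13, 0, 0, 0, 0, 93, 45, -13, 0, 0, 0, 0, 93, 45, -13, 0, 0, 0, 0])

```text
t: 0.9
tool_pos: [0.4997, -0.3552, 0.4043]
orientation: [-3.101, -0.503, 0.001]
force: [0.1, -0.8, 1.0]
opening: 0.0928
gripper_force: 0.0
```

Emit:
drive_tool(moves=[93, 40, -12, 0, 0, 0, 0, 93, 40, -12, 0, 0, 0, 0, 93, 40, -11, 0, 0, 0, 0, 93, 0, 0, 0, 0, 0, -8.5, 93, 0, 0, 0, 0, 0, -8.5, 93, 0, 0, 0, 0, 0, -8.5, 93, 0, 0, 0, 0, 0, -8.5, 93, 0, 0, 0, 0, 0, -8.5])

```text
t: 1.7
tool_pos: [0.6011, -0.2854, 0.4039]
orientation: [-2.702, -1.601, 0.001]
force: [0.2, 0.4, 0.1]
opening: 0.093
gripper_force: 0.0
```

Emit:
drive_tool(moves=[93, 0, 0, 0, 0, 0, -8.5, 93, 0, 0, 0, 0, 0, -8.5, 93, 0, 0, 0, 0, 0, -8.5, 93, 0, 0, 0, 0, 0, -8.3, 93, 0, 0, 0, 0, 0, 0, 93, 0, 0, 0, 0, 0, 0])

```text
t: 2.3
tool_pos: [0.6011, -0.2855, 0.4043]
orientation: [-2.132, -2.306, 0.0]
force: [-0.5, -0.2, -1.4]
opening: 0.0931
gripper_force: 0.0
```

```bash
cat >> m.py <<'E'
from scipy.spatial.transform import Rotation as Ro
def go(s,xyz,yaw):
    "tool-frame shift (mm) to TCP target xyz and the tool-frame turn (deg) to bring tool y to world yaw (deg), pointing down"
    R=Ro.from_rotvec(s["orientation"]); a=np.deg2rad(yaw); y=np.r_[np.cos(a),np.sin(a),0]; z=np.r_[0,0,-1.]
    T=Ro.from_matrix(np.stack([np.cross(y,z),y,z],1))
    return R.inv().apply((np.array(xyz)-s["tool_pos"])*1000).round(1),np.rad2deg((R.inv()*T).as_rotvec()).round(2)
E
python3 - <<'E'
from plant import robot
from m import *
s=robot.read_state();print(s["t"],s["tool_pos"],s["force"],s["q"]);print(go(s,(.6025,-.2853,.404),4.7))
c=robot.read_camera("wrist");np.savez("w.npz",**c);P=cloud(c);z=P[...,2]
h=cv2.cvtColor(c["color"],cv2.COLOR_RGB2HSV).astype(int)
H,S=h[...,0],h[...,1]
ok=(c["depth"]>0)&(z>.116)&(z<.13)&(P[...,0]>.5)&(P[...,0]<.7)
for n,m in(("tops",ok),("org",ok&(H<14)&(S>150)),("blu",ok&(H>100)&(H<130)&(S>130))):
    if m.sum()>5: print(n,rect(P[m]))
cv2.imwrite("pics/c.png",c["color"][:,:,::-1])
E
```

```text
2.3 [ 0.60111565 -0.28548408  0.40426627] [-0.53459546 -0.16555792 -1.35448774] [-5.20403684e-01  3.07715118e-01  1.28595196e+00  8.92882900e-06
  1.54870848e+00 -5.98689240e-01]
(array([0.1, 1.4, 0.3]), array([-0.04, -0.03, -0.21]))
tops n=2210 c=(596.2,-230.2) 23x135 a=4.8 z=121.3 mean=[ 595.6 -224.5]
org n=646 c=(596.4,-232.5) 23x130 a=4.8 z=121.2 mean=[ 600.7 -283.5]
blu n=665 c=(595.9,-230.4) 21x22 a=4.2 z=121.4 mean=[ 595.7 -230.1]
```

View pics/c.png

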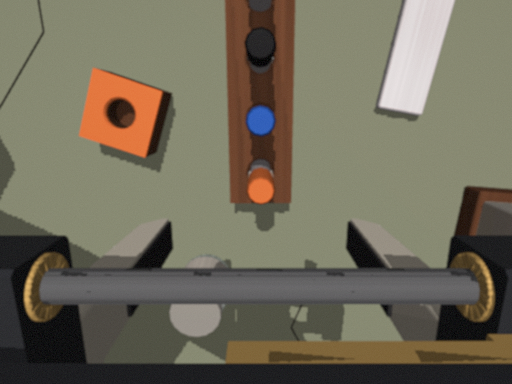

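The wrist view shows the orange cap at (260,186), centred between the fingers, and blue at (260,120). Both agree with the top view to within 2 mm. Next I descend and grip.

Emit:
drive_tool(moves=[93, 0, 0, 40, 0, 0, 0, 93, 0, 0, 40, 0, 0, 0, 93, 0, 0, 30, 0, 0, 0, 93, 0, 0, 17, 0, 0, 0, 93, 0, 0, 10, 0, 0, 0, 93, 0, 0, 0, 0, 0, 0, 30, 0, 0, 0, 0, 0, 0, 15, 0, 0, 0, 0, 0, 0], grip_force=20)

```text
t: 3.15
tool_pos: [0.602, -0.286, 0.2701]
orientation: [2.126, 2.309, 0.001]
force: [-0.5, -0.1, -0.1]
opening: 0.0815
gripper_force: 0.0
```

Emit:
drive_tool(moves=[15, 0, 0, 0, 0, 0, 0, 15, 0, 0, 0, 0, 0, 0, 15, 0, 0, 0, 0, 0, 0, 15, 0, 0, 0, 0, 0, 0, 15, 0, 0, 0, 0, 0, 0])

```text
t: 3.65
tool_pos: [0.6012, -0.2855, 0.2677]
orientation: [-2.128, -2.311, 0.0]
force: [-0.5, -0.5, -0.2]
opening: 0.0416
gripper_force: 0.0
```

Emit:
drive_tool(moves=[15, 0, 0, 0, 0, 0, 0, 15, 0, 0, 0, 0, 0, 0, 15, 0, 0, 0, 0, 0, 0, 15, 0, 0, 0, 0, 0, 0, 15, 0, 0, 0, 0, 0, 0])

```text
t: 4.15
tool_pos: [0.6012, -0.2855, 0.2677]
orientation: [-2.128, -2.311, 0.0]
force: [-0.1, -1.0, -0.0]
opening: 0.0233
gripper_force: 20.0
```

Emit:
drive_tool(moves=[15, 0, 0, -5, 0, 0, 0, 15, 0, 0, -10, 0, 0, 0, 15, 0, 0, -10, 0, 0, 0, 15, 0, 0, -15, 0, 0, 0, 15, 0, 0, -10, 0, 0, 0, 15, 0, 0, 0, 0, 0, 0])

```text
t: 4.75
tool_pos: [0.602, -0.286, 0.3212]
orientation: [2.124, 2.308, 0.002]
force: [0.8, 0.8, -0.4]
opening: 0.0237
gripper_force: 20.0
```

```bash
python3 - <<'E'
from plant import robot
from m import *
s=robot.read_state();print(s["t"],s["tool_pos"],s["force"],s["opening"],s["gripper_force"]);print(go(s,(.4563,-.2363,.317),4.7))
c=robot.read_camera("wrist");P=cloud(c);z=P[...,2]
h=cv2.cvtColor(c["color"],cv2.COLOR_RGB2HSV).astype(int)
m=(abs(z-.04)<.006)&(h[...,0]<14)&(h[...,1]>180)&(h[...,2]>140)&(P[...,0]<.53);print("orgblk",rect(P[m]))
cv2.imwrite("pics/d.png",c["color"][:,:,::-1])
E
```

```text
4.75 [ 0.60195394 -0.28596539  0.32118675] [ 0.83292508  0.82025909 -0.4092276 ] 0.023658226750810012 19.98200610629283
(array([  61.5, -141.1,    3.5]), array([0.23, 0.16, 0.04]))
orgblk n=631 c=(458.7,-238.5) 69x61 a=75.8 z=39.0 mean=[ 461.4 -231.8]
```

View pics/d.png

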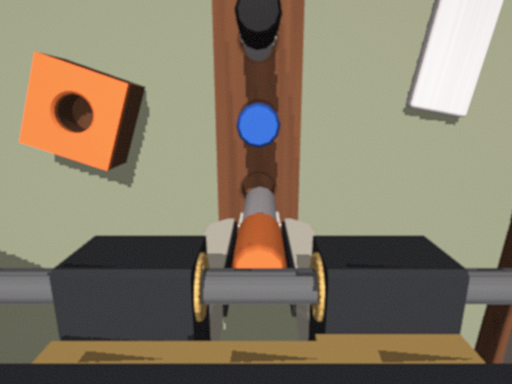

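The wrist view shows the orange thermometer held upright at (260,235), and the orange well at about (73,112). I'll refine both wells from the hole outlines.

```bash
cat >> m.py <<'E'
def plane(c,uv,z0):
    K=c["mtx"];r=np.array([(uv[:,0]-K[0,2])/K[0,0],(uv[:,1]-K[1,2])/K[1,1],np.ones(len(uv))]).T@c["R"]; o=-c["R"].T@c["t"]
    return o+r*((z0-o[2])/r[:,2])[:,None]
def well(c,lo,hi,box):
    "outer block-top outline and its hole, on plane z=.04"
    h=cv2.cvtColor(c["color"],cv2.COLOR_RGB2HSV);m=cv2.inRange(h,lo,hi);k=np.zeros_like(m);a,b,e,f=box;k[b:f,a:e]=m[b:f,a:e]
    cs,hi_=cv2.findContours(k,cv2.RETR_CCOMP,cv2.CHAIN_APPROX_NONE)
    for q,g in zip(cs,hi_[0]):
        if len(q)>12:
            p=plane(c,q[:,0].astype(float),.04);print("hole" if g[3]>=0 else "outer",rect(p))
E
python3 - <<'E'
from plant import robot
from m import *
c=robot.read_camera("wrist");well(c,(0,180,100),(16,255,255),(0,30,160,190))
t=dict(np.load("top.npz"));well(t,(0,180,100),(16,255,255),(315,215,355,255));well(t,(100,130,60),(130,255,255),(255,215,295,255))
c=dict(np.load("w.npz"));well(c,(0,180,100),(16,255,255),(60,50,190,170))
E
```

```text
outer n=133 c=(453.8,-237.0) 34x33 a=9.6 z=40.0 mean=[ 453.4 -237.3]
hole n=112 c=(455.6,-237.5) 28x29 a=45.9 z=40.0 mean=[ 455.3 -237.5]
outer n=339 c=(478.2,-227.6) 47x92 a=28.2 z=40.0 mean=[ 477.2 -225.6]
outer n=76 c=(457.3,-235.2) 72x71 a=75.8 z=40.0 mean=[ 457.3 -235.2]
hole n=24 c=(457.6,-235.2) 28x29 a=45.3 z=40.0 mean=[ 457.1 -235. ]
outer n=77 c=(451.0,-26.8) 69x69 a=8.7 z=40.0 mean=[451.  -26.7]
hole n=26 c=(451.7,-27.3) 31x31 a=45.9 z=40.0 mean=[451.5 -27. ]
outer n=263 c=(455.0,-237.8) 70x70 a=75.9 z=40.0 mean=[ 454.9 -237. ]
hole n=83 c=(455.1,-237.7) 29x30 a=45.7 z=40.0 mean=[ 455.  -237.5]
```

Emit:
drive_tool(moves=[15, 4, -10, 0, 0, 0, 0, 15, 10, -23, 0, 0, 0, 0, 15, 10, -23, 0, 0, 0, 0, 15, 10, -23, 0, 0, 0, 0, 15, 10, -23, 0, 0, 0, 0, 15, 8, -20, 0, 0, 0, 0, 15, 6, -13, 0, 0, 0, 0, 15, 3, -6, 0, 0, 0, 0])

```text
t: 5.65
tool_pos: [0.4544, -0.2359, 0.3169]
orientation: [-2.127, -2.31, 0.001]
force: [-0.4, 0.0, -1.0]
opening: 0.0234
gripper_force: 20.0
```

Emit:
drive_tool(moves=[15, 0, 0, 0, 0, 0, 0, 15, 0, 0, 0, 0, 0, 0, 15, 0, 0, 0, 0, 0, 0])

```text
t: 5.95
tool_pos: [0.4562, -0.2366, 0.3177]
orientation: [2.127, 2.311, 0.0]
force: [-0.2, -0.2, -0.4]
opening: 0.0236
gripper_force: 20.0
```

```bash
python3 - <<'E'
from plant import robot
from m import *
s=robot.read_state();print(s["t"],s["tool_pos"],s["force"],s["opening"],s["gripper_force"]);print(go(s,(.456,-.237,.2675),4.7))
E
```

```text
5.95 [ 0.4561526  -0.23656591  0.31774288] [-0.20763284 -0.18391035 -0.40611371] 0.023640936735582405 19.98217110405676
(array([-0.4, -0.2, 50.2]), array([0.01, 0.01, 0.04]))
```

Lower, watching the force for contact.

Emit:
drive_tool(moves=[15, 0, 0, 8, 0, 0, 0, 15, 0, 0, 8, 0, 0, 0, 15, 0, 0, 8, 0, 0, 0, 15, 0, 0, 6, 0, 0, 0, 15, 0, 0, 6, 0, 0, 0, 15, 0, 0, 0, 0, 0, 0])

```text
t: 6.55
tool_pos: [0.4552, -0.2361, 0.2804]
orientation: [-2.126, -2.31, 0.001]
force: [-0.4, 0.1, -1.7]
opening: 0.0237
gripper_force: 20.0
```

Emit:
drive_tool(moves=[15, 0, 0, 5, 0, 0, 0, 15, 0, 0, 4, 0, 0, 0, 15, 0, 0, 3, 0, 0, 0, 15, 0, 0, 1.5, 0, 0, 0, 15, 0, 0, 0, 0, 0, 0, 15, 0, 0, 0, 0, 0, 0])

```text
t: 7.15
tool_pos: [0.4557, -0.2364, 0.2684]
orientation: [2.128, 2.311, 0.0]
force: [0.0, -0.5, -1.8]
opening: 0.0239
gripper_force: 20.0
```

Emit:
drive_tool(moves=[15, 0, 0, 0.7, 0, 0, 0, 15, 0, 0, 0, 0, 0, 0, 15, 0, 0, 0, 0, 0, 0])

```text
t: 7.45
tool_pos: [0.4557, -0.2364, 0.2676]
orientation: [2.128, 2.311, 0.0]
force: [-0.3, -0.2, -1.8]
opening: 0.0237
gripper_force: 20.0
```

Emit:
drive_tool(moves=[15, 0, 0, 0.6, 0, 0, 0, 15, 0, 0, 0, 0, 0, 0, 15, 0, 0, 0, 0, 0, 0])

```text
t: 7.75
tool_pos: [0.4558, -0.2365, 0.2675]
orientation: [2.127, 2.311, 0.0]
force: [-2.4, 2.0, 5.3]
opening: 0.0238
gripper_force: 20.0
```

Contact with the floor, so it is fully down. Release it and rise.

Emit:
drive_tool(moves=[26, 0, 0, 0, 0, 0, 0, 32, 0, 0, 0, 0, 0, 0, 60, 0, 0, 0, 0, 0, 0, 93, 0, 0, 0, 0, 0, 0, 93, 0, 0, 0, 0, 0, 0, 93, 0, 0, 0, 0, 0, 0, 93, 0, 0, 0, 0, 0, 0, 93, 0, 0, 0, 0, 0, 0])

```text
t: 8.55
tool_pos: [0.4556, -0.2364, 0.2669]
orientation: [2.128, 2.311, 0.0]
force: [0.3, 0.6, -0.1]
opening: 0.0757
gripper_force: 0.0
```

Emit:
drive_tool(moves=[93, 0, 0, -8, 0, 0, 0, 93, 0, 0, -20, 0, 0, 0, 93, 0, 0, -30, 0, 0, 0, 93, 0, 0, -30, 0, 0, 0, 93, 0, 0, -30, 0, 0, 0, 93, 0, 0, -18, 0, 0, 0, 93, 0, 0, 0, 0, 0, 0, 93, 0, 0, 0, 0, 0, 0])

```text
t: 9.35
tool_pos: [0.4556, -0.2364, 0.4029]
orientation: [2.127, 2.311, 0.0]
force: [0.0, 0.5, -0.2]
opening: 0.0928
gripper_force: 0.0
```

```bash
python3 - <<'E'
from plant import robot
from m import *
s=robot.read_state();print(s["t"],s["tool_pos"],s["force"],s["opening"]);print(go(s,(.597,-.2301,.404),4.7))
c=robot.read_camera("top");cv2.imwrite("pics/e.png",cv2.resize(c["color"][140:290,130:400,::-1],None,fx=2.5,fy=2.5))
w=robot.read_camera("wrist");P=cloud(w);z=P[...,2];h=cv2.cvtColor(w["color"],cv2.COLOR_RGB2HSV).astype(int)
m=(z>.116)&(z<.13)&(h[...,0]<14)&(h[...,1]>180)&(h[...,2]>120)&(P[...,0]<.53);print("orange top",rect(P[m]) if m.sum()>4 else 0)
E
```

```text
9.35 [ 0.4556116  -0.23636038  0.40293594] [ 0.01139929  0.51346877 -0.15651931] 0.09280810771718734
(array([ -5.4, 141.4,  -1. ]), array([0.03, 0.02, 0.04]))
orange top n=625 c=(454.7,-236.9) 23x23 a=81.0 z=121.2 mean=[ 454.7 -236. ]
```

View pics/e.png

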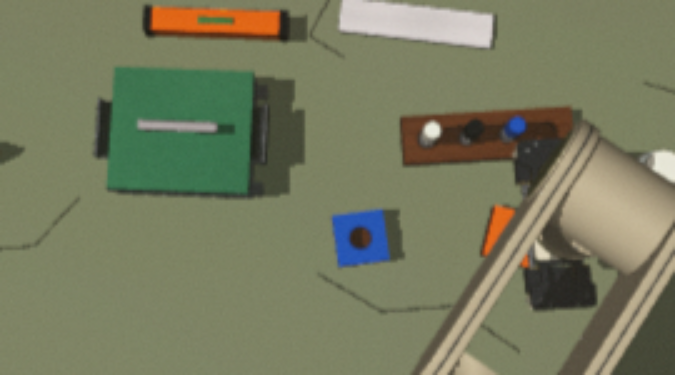

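The orange top is at z = 121 mm, centred on its well (hidden under the arm in this view). Blue is still in the rack at (515,126) in the crop. On to blue.

Emit:
drive_tool(moves=[93, 0, 20, 0, 0, 0, 0, 93, -1, 35, 0, 0, 0, 0, 93, -2, 35, 0, 0, 0, 0, 93, -1, 30, 0, 0, 0, 0, 93, -1, 15, 0, 0, 0, 0, 93, 0, 6, 0, 0, 0, 0, 93, 0, 0, 0, 0, 0, 0, 93, 0, 0, 0, 0, 0, 0])

```text
t: 10.25
tool_pos: [0.5959, -0.2298, 0.4021]
orientation: [-2.127, -2.31, 0.001]
force: [-0.3, 0.2, 0.1]
opening: 0.0933
gripper_force: 0.0
```

```bash
python3 - <<'E'
from plant import robot
from m import *
s=robot.read_state();print(s["t"],s["tool_pos"],s["force"]);print(go(s,(.597,-.2301,.2675),4.7))
w=robot.read_camera("wrist");P=cloud(w);z=P[...,2];h=cv2.cvtColor(w["color"],cv2.COLOR_RGB2HSV).astype(int)
m=(z>.116)&(z<.13)&(h[...,0]>100)&(h[...,0]<130)&(h[...,1]>130);print("blue top",rect(P[m]))
E
```

```text
10.25 [ 0.59590503 -0.22975949  0.40209016] [-0.32889069  0.15622333  0.06564385]
(array([ -0.5,   1.3, 134.6]), array([-0.09, -0.04,  0.03]))
blue top n=614 c=(595.8,-230.0) 23x22 a=85.5 z=121.2 mean=[ 595.8 -229.2]
```

Emit:
drive_tool(moves=[93, 0, 0, 40, 0, 0, 0, 93, 0, 0, 40, 0, 0, 0, 93, 0, 0, 30, 0, 0, 0, 93, 0, 0, 15, 0, 0, 0, 93, 0, 0, 9.5, 0, 0, 0, 93, 0, 0, 0, 0, 0, 0, 15, 0, 0, 0, 0, 0, 0, 15, 0, 0, 0, 0, 0, 0], grip_force=20)

```text
t: 11.1
tool_pos: [0.5973, -0.2301, 0.2707]
orientation: [2.126, 2.309, 0.002]
force: [0.3, 0.5, 0.1]
opening: 0.0815
gripper_force: 0.0
```

Emit:
drive_tool(moves=[15, 0, 0, 0, 0, 0, 0, 15, 0, 0, 0, 0, 0, 0, 15, 0, 0, 0, 0, 0, 0, 15, 0, 0, 0, 0, 0, 0, 15, 0, 0, 0, 0, 0, 0, 15, 0, 0, 0, 0, 0, 0, 15, 0, 0, 0, 0, 0, 0, 15, 0, 0, 0, 0, 0, 0])

```text
t: 11.9
tool_pos: [0.5965, -0.2297, 0.2684]
orientation: [-2.128, -2.311, 0.0]
force: [-0.3, 0.1, 0.1]
opening: 0.0237
gripper_force: 20.0
```

Emit:
drive_tool(moves=[15, 0, 0, 0, 0, 0, 0, 15, 0, 0, 0, 0, 0, 0])

```text
t: 12.1
tool_pos: [0.5965, -0.2297, 0.2684]
orientation: [-2.128, -2.311, 0.0]
force: [0.0, 0.2, -0.2]
opening: 0.0237
gripper_force: 20.0
```

Emit:
drive_tool(moves=[15, 0, 0, -5, 0, 0, 0, 15, 0, 0, -10, 0, 0, 0, 15, 0, 0, -10, 0, 0, 0, 15, 0, 0, -15, 0, 0, 0, 15, 0, 0, -10, 0, 0, 0, 15, 0, 0, 0, 0, 0, 0, 15, 0, 0, 0, 0, 0, 0])

```text
t: 12.8
tool_pos: [0.5967, -0.2298, 0.319]
orientation: [2.127, 2.311, 0.0]
force: [0.6, -0.0, -2.6]
opening: 0.0237
gripper_force: 20.0
```

Emit:
drive_tool(moves=[15, 0, -9, 0, 0, 0, 0, 15, 0, -20, 0, 0, 0, 0, 15, 0, -25, 0, 0, 0, 0, 15, 0, -25, 0, 0, 0, 0, 15, 0, -24, 0, 0, 0, 0, 15, 0, -16, 0, 0, 0, 0, 15, 0, -9, 0, 0, 0, 0, 15, 0, 0, 0, 0, 0, 0])

```text
t: 13.6
tool_pos: [0.4679, -0.2403, 0.318]
orientation: [-2.128, -2.31, 0.0]
force: [0.8, -0.9, -0.7]
opening: 0.0238
gripper_force: 20.0
```

Emit:
drive_tool(moves=[15, 10, 0, 0, 0, 0, 0, 15, 25, 0, 0, 0, 0, 0, 15, 38, 0, 0, 0, 0, 0, 15, 40, 0, 0, 0, 0, 0, 15, 40, 0, 0, 0, 0, 0, 15, 33, 0, 0, 0, 0, 0, 15, 20, 0, 0, 0, 0, 0, 15, 8, 0, 0, 0, 0, 0])

```text
t: 14.4
tool_pos: [0.4514, -0.0245, 0.3184]
orientation: [-2.124, -2.314, -0.001]
force: [-0.1, 0.3, -0.4]
opening: 0.0237
gripper_force: 20.0
```

Emit:
drive_tool(moves=[15, 0, 0, 0, 0, 0, 0, 15, 0, 0, 0, 0, 0, 0, 15, 0, 0, 0, 0, 0, 0])

```text
t: 14.7
tool_pos: [0.4515, -0.0278, 0.3184]
orientation: [2.129, 2.31, -0.0]
force: [0.5, -0.3, -0.4]
opening: 0.0235
gripper_force: 20.0
```

```bash
python3 - <<'E'
from plant import robot
from m import *
s=robot.read_state();print(s["t"],s["tool_pos"],s["force"],s["opening"]);print(go(s,(.4508,-.0275,.2684),4.7))
E
```

```text
14.7 [ 0.45152301 -0.0278425   0.31843257] [ 0.46818728 -0.29288582 -0.37253841] 0.023501844250044493
(array([ 0.4, -0.7, 50. ]), array([-0.01,  0.01, -0.02]))
```

The −x leg ended very close to the orange stick, so I'm checking it now.

```bash
python3 - <<'E'
from plant import robot
from m import *
c=robot.read_camera("top");w=robot.read_camera("wrist");s=robot.read_camera("scene")
cv2.imwrite("pics/f.png",np.hstack([cv2.resize(c["color"][160:260,240:380,::-1],(390,280)),cv2.resize(s["color"][140:250,120:274,::-1],(390,280))]))
for n,k in(("top",c),("scene",s),("wrist",w)):
    P=cloud(k);z=P[...,2];h=cv2.cvtColor(k["color"],cv2.COLOR_RGB2HSV).astype(int)
    m=(z>.05)&(z<.14)&(h[...,0]<14)&(h[...,1]>180)&(h[...,2]>110)&(abs(P[...,0]-.455)<.08)&(abs(P[...,1]+.237)<.1)
    if m.sum()>5: print(n,rect(P[m]),P[m][:,2].max(),"toponly",rect(P[m&(z>.115)]) if (m&(z>.115)).sum()>4 else 0)
E
```

```text
top n=37 c=(443.9,-243.3) 20x61 a=76.1 z=117.2 mean=[ 425.9 -238.4] 0.12321618811533136 toponly n=28 c=(426.4,-237.9) 17x18 a=65.8 z=118.0 mean=[ 425.6 -237.7]
scene n=84 c=(434.7,-235.2) 19x28 a=85.1 z=103.7 mean=[ 438.2 -235.2] 0.12206025376505875 toponly n=21 c=(428.7,-235.0) 19x15 a=5.1 z=118.2 mean=[ 430.9 -235.3]
```

View pics/f.png

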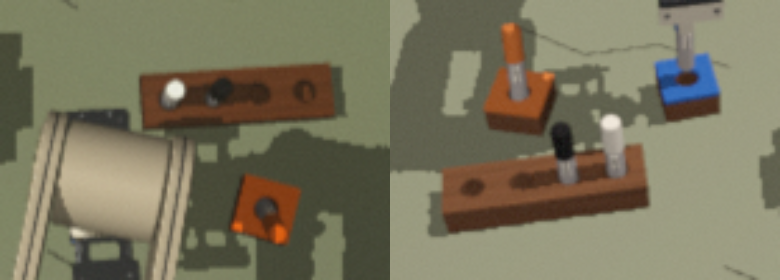

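The crop shows the orange stick leaning towards −x. Its cap is at (280,232) in the left crop, and the top is at (427,−237) mm, about 28 mm off. The blue stick I was carrying brushed it on the −x leg. It is still in the well, so I'll place blue first and then straighten orange.

Emit:
drive_tool(moves=[15, 0, 0, 8, 0, 0, 0, 15, 0, 0, 8, 0, 0, 0, 15, 0, 0, 8, 0, 0, 0, 15, 0, 0, 8, 0, 0, 0, 15, 0, 0, 7, 0, 0, 0, 15, 0, 0, 5, 0, 0, 0, 15, 0, 0, 3, 0, 0, 0, 15, 0, 0, 0, 0, 0, 0])

```text
t: 15.65
tool_pos: [0.4512, -0.0269, 0.271]
orientation: [-2.127, -2.311, 0.001]
force: [0.7, -0.6, -1.2]
opening: 0.0238
gripper_force: 20.0
```

Emit:
drive_tool(moves=[15, 0, 0, 1.5, 0, 0, 0, 15, 0, 0, 1, 0, 0, 0, 15, 0, 0, 0, 0, 0, 0, 15, 0, 0, 0, 0, 0, 0])

```text
t: 16.05
tool_pos: [0.4514, -0.027, 0.2691]
orientation: [2.128, 2.311, 0.0]
force: [-0.2, 0.2, -0.6]
opening: 0.0236
gripper_force: 20.0
```

Emit:
drive_tool(moves=[15, 0, 0, 0.7, 0, 0, 0, 15, 0, 0, 0, 0, 0, 0, 15, 0, 0, 0.5, 0, 0, 0, 15, 0, 0, 0, 0, 0, 0, 15, 0, 0, 0, 0, 0, 0])

```text
t: 16.55
tool_pos: [0.4515, -0.0271, 0.2682]
orientation: [2.127, 2.311, 0.0]
force: [-2.4, 0.4, 5.4]
opening: 0.0237
gripper_force: 20.0
```

Emit:
drive_tool(moves=[26, 0, 0, 0, 0, 0, 0, 32, 0, 0, 0, 0, 0, 0, 60, 0, 0, 0, 0, 0, 0, 93, 0, 0, 0, 0, 0, 0, 93, 0, 0, 0, 0, 0, 0, 93, 0, 0, 0, 0, 0, 0, 93, 0, 0, 0, 0, 0, 0, 93, 0, 0, 0, 0, 0, 0])

```text
t: 17.35
tool_pos: [0.4513, -0.027, 0.2677]
orientation: [2.128, 2.311, 0.0]
force: [-0.7, 1.0, -0.2]
opening: 0.0754
gripper_force: 0.0
```

Emit:
drive_tool(moves=[93, 0, 0, -8, 0, 0, 0, 93, 0, 0, -20, 0, 0, 0, 93, 0, 0, -30, 0, 0, 0, 93, 0, 0, -30, 0, 0, 0, 93, 0, 0, -30, 0, 0, 0, 93, 0, 0, -18, 0, 0, 0, 93, 0, 0, 0, 0, 0, 0, 93, 0, 0, 0, 0, 0, 0])

```text
t: 18.15
tool_pos: [0.4513, -0.027, 0.4038]
orientation: [2.127, 2.311, 0.001]
force: [-0.0, -0.5, 0.0]
opening: 0.0934
gripper_force: 0.0
```

```bash
cat >> m.py <<'E'
def caps(robot):
    for n in("top","scene","wrist"):
        k=robot.read_camera(n);P=cloud(k);z=P[...,2];h=cv2.cvtColor(k["color"],cv2.COLOR_RGB2HSV).astype(int)
        o=(h[...,0]<14)&(h[...,1]>180)&(h[...,2]>110)&(abs(P[...,0]-.455)<.07)&(abs(P[...,1]+.237)<.07)
        b=(h[...,0]>100)&(h[...,0]<130)&(h[...,1]>130)&(abs(P[...,0]-.451)<.07)&(abs(P[...,1]+.027)<.07)
        for q,m in(("O",o),("B",b)):
            for lo,hi in((.116,.13),(.085,.1)):
                r=m&(z>lo)&(z<hi)
                if r.sum()>4: print(n,q,lo,rect(P[r]))
E
python3 - <<'E'
from plant import robot
from m import *
s=robot.read_state();print(s["t"],s["tool_pos"],s["q"]);print(go(s,(.442,-.237,.404),4.7))
caps(robot)
E
```

```text
18.15 [ 0.45131038 -0.02701374  0.40384025] [-1.73259547e-01 -2.80906987e-01  1.88054963e+00 -3.18377447e-05
  1.54120862e+00 -2.55955780e-01]
(array([-2.085e+02, -2.660e+01, -1.000e-01]), array([0.04, 0.01, 0.04]))
top O 0.116 n=27 c=(424.6,-235.2) 13x19 a=0.9 z=119.1 mean=[ 424.9 -236.4]
scene O 0.116 n=17 c=(431.3,-234.8) 16x16 a=71.3 z=118.9 mean=[ 431.1 -235. ]
scene O 0.085 n=25 c=(443.8,-235.6) 15x11 a=80.4 z=91.4 mean=[ 443.4 -235.4]
scene B 0.116 n=30 c=(456.3,-26.6) 18x15 a=74.6 z=120.9 mean=[456.6 -26.5]
scene B 0.085 n=22 c=(463.1,-25.2) 19x6 a=86.8 z=92.7 mean=[462.5 -25.8]
wrist B 0.116 n=640 c=(450.5,-27.5) 23x23 a=20.8 z=121.2 mean=[450.5 -26.7]
wrist B 0.085 n=65 c=(449.2,-21.0) 23x11 a=10.6 z=93.7 mean=[449.3 -17.7]
```

Emit:
drive_tool(moves=[93, -15, -1.6, 0, 0, 0, 0, 93, -30, -3, 0, 0, 0, 0, 93, -38, -3, 0, 0, 0, 0, 93, -40, -3, 0, 0, 0, 0, 93, -40, -3, 0, 0, 0, 0, 93, -30, -3, 0, 0, 0, 0, 93, -16, -2, 0, 0, 0, 0, 93, 0, 0, 0, 0, 0, 0])

```text
t: 19.1
tool_pos: [0.4496, -0.2382, 0.4025]
orientation: [-2.129, -2.307, 0.001]
force: [-0.1, 0.4, 1.8]
opening: 0.0929
gripper_force: 0.0
```

Emit:
drive_tool(moves=[93, 0, 0, 0, 0, 0, 0, 93, 0, 0, 35, 0, 0, 0, 93, 0, 0, 35, 0, 0, 0, 93, 0, 0, 30, 0, 0, 0, 93, 0, 0, 20, 0, 0, 0, 93, 0, 0, 10, 0, 0, 0, 93, 0, 0, 5, 0, 0, 0, 93, 0, 0, 0, 0, 0, 0])

```text
t: 19.9
tool_pos: [0.4503, -0.2363, 0.2689]
orientation: [-2.127, -2.312, -0.0]
force: [-0.3, -0.5, 0.1]
opening: 0.0934
gripper_force: 0.0
```

```bash
python3 - <<'E'
from plant import robot
from m import *
s=robot.read_state();print(s["t"],s["tool_pos"],s["force"]);print(go(s,(.4557,-.2368,.2685),4.7))
c=robot.read_camera("wrist");cv2.imwrite("pics/g.png",c["color"][:,:,::-1])
E
```

```text
19.9 [ 0.45029359 -0.23628447  0.26893945] [-0.30343604 -0.47975388  0.10814592]
(array([-1. ,  5.3,  0.4]), array([ 0.01, -0.01,  0.08]))
```

View pics/g.png

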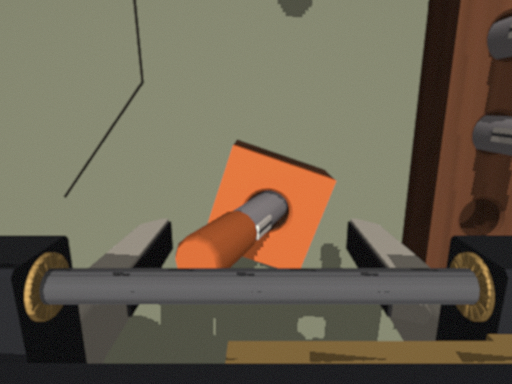

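The wrist view shows the leaning cap at (215,240), between the open fingers. Centre on the well and close gently to bring it upright.

Emit:
drive_tool(moves=[80, 0, 3, 0, 0, 0, 0, 70, 0, 2.3, 0, 0, 0, 0, 60, 0, 0, 0, 0, 0, 0, 50, 0, 0, 0, 0, 0, 0, 45, 0, 0, 0, 0, 0, 0, 40, 0, 0, 0, 0, 0, 0, 35, 0, 0, 0, 0, 0, 0, 30, 0, 0, 0, 0, 0, 0], grip_force=10)

```text
t: 20.75
tool_pos: [0.4553, -0.2364, 0.2687]
orientation: [-2.128, -2.311, -0.0]
force: [0.6, -0.6, -0.1]
opening: 0.0341
gripper_force: 0.0
```

Emit:
drive_tool(moves=[26, 0, 0, 0, 0, 0, 0, 15, 0, 0, 0, 0, 0, 0, 15, 0, 0, 0, 0, 0, 0, 15, 0, 0, 0, 0, 0, 0, 15, 0, 0, 0, 0, 0, 0, 15, 0, 0, 0, 0, 0, 0])

```text
t: 21.35
tool_pos: [0.4553, -0.2364, 0.2687]
orientation: [-2.128, -2.311, 0.0]
force: [-0.3, -0.0, 0.6]
opening: 0.0235
gripper_force: 10.0
```

```bash
python3 - <<'E'
from plant import robot
from m import *
s=robot.read_state();print(s["t"],s["tool_pos"],s["force"],s["opening"],s["gripper_force"])
caps(robot)
c=robot.read_camera("scene");cv2.imwrite("pics/h.png",cv2.resize(c["color"][140:200,140:260,::-1],None,fx=5,fy=5,interpolation=2))
E
```

```text
21.35 [ 0.45530898 -0.23640033  0.26873028] [-0.29551737 -0.02555842  0.60852907] 0.023528264398028992 9.994249774608761
top B 0.116 n=38 c=(453.2,-25.9) 18x21 a=45.8 z=121.2 mean=[452.5 -25.6]
scene B 0.116 n=31 c=(457.1,-26.8) 18x16 a=83.0 z=121.6 mean=[457.3 -26.8]
scene B 0.085 n=19 c=(463.6,-26.1) 9x16 a=2.9 z=94.7 mean=[462.2 -26.2]
wrist O 0.116 n=678 c=(452.7,-229.3) 23x13 a=7.4 z=120.0 mean=[ 453.1 -227.6]
wrist O 0.085 n=355 c=(452.4,-227.5) 22x8 a=10.9 z=93.1 mean=[ 452.7 -225.5]
```

View pics/h.png

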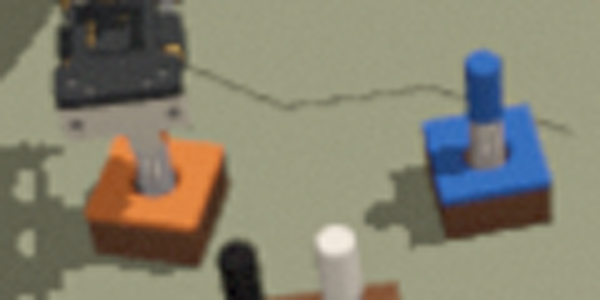

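It's upright in the grip: the opening equals the cap diameter. Blue also stands upright at (484,110). Seat orange to floor contact and release.

Emit:
drive_tool(moves=[15, 0, 0, 1, 0, 0, 0, 15, 0, 0, 0, 0, 0, 0, 15, 0, 0, 0.8, 0, 0, 0, 15, 0, 0, 0, 0, 0, 0, 15, 0, 0, 0, 0, 0, 0])

```text
t: 22.05
tool_pos: [0.4558, -0.2369, 0.2683]
orientation: [2.126, 2.31, -0.0]
force: [-2.6, -0.1, 9.2]
opening: 0.0237
gripper_force: 10.0
```

Emit:
drive_tool(moves=[25, 0, 0, 0, 0, 0, 0, 28, 0, 0, 0, 0, 0, 0, 40, 0, 0, 0, 0, 0, 0, 70, 0, 0, 0, 0, 0, 0, 93, 0, 0, 0, 0, 0, 0, 93, 0, 0, 0, 0, 0, 0, 93, 0, 0, 0, 0, 0, 0, 93, 0, 0, 0, 0, 0, 0])

```text
t: 22.85
tool_pos: [0.4553, -0.2364, 0.2669]
orientation: [-2.128, -2.311, 0.0]
force: [0.1, 0.7, -0.8]
opening: 0.0712
gripper_force: 0.0
```

Emit:
drive_tool(moves=[93, 0, 0, -8, 0, 0, 0, 93, 0, 0, -20, 0, 0, 0, 93, 0, 0, -30, 0, 0, 0, 93, 0, 0, -30, 0, 0, 0, 93, 0, 0, -30, 0, 0, 0, 93, 0, 0, -20, 0, 0, 0, 93, 0, 0, 0, 0, 0, 0, 93, 0, 0, 0, 0, 0, 0])

```text
t: 23.65
tool_pos: [0.4554, -0.2364, 0.4053]
orientation: [2.127, 2.311, 0.0]
force: [-1.1, 0.6, 0.4]
opening: 0.0928
gripper_force: 0.0
```

```bash
python3 - <<'E'
from plant import robot
from m import *
s=robot.read_state();print(s["t"],s["tool_pos"],s["force"],s["opening"],s["gripper_force"])
caps(robot)
# handle from the stored pictures
for n in("top","scene"):
    c=dict(np.load(n+".npz"));P=cloud(c);z=P[...,2];h=cv2.cvtColor(c["color"],cv2.COLOR_RGB2HSV).astype(int)
    near=(abs(P[...,0]-.588)<.13)&(abs(P[...,1]-.219)<.13)&(c["depth"]>0)
    g=near&(abs(z-.09)<.006)&(h[...,0]>60)&(h[...,0]<95)&(h[...,1]>120); print(n,"lid",rect(P[g]))
    b=near&(z>.112)&(z<.14); print("bar",rect(P[b]),np.percentile(P[b][:,2],[5,95]))
print(go(s,(.588,.219,.404),0))
E
```

```text
23.65 [ 0.45536566 -0.23641808  0.40529268] [-1.13924992  0.55159707  0.42177149] 0.09281647633641395 0.0
top B 0.116 n=36 c=(452.5,-25.1) 19x20 a=2.0 z=120.1 mean=[453. -26.]
scene O 0.116 n=22 c=(462.8,-235.7) 17x13 a=69.0 z=120.1 mean=[ 462.1 -235.5]
scene O 0.085 n=22 c=(465.5,-236.2) 19x11 a=76.4 z=92.0 mean=[ 465.5 -234.7]
scene B 0.116 n=29 c=(456.7,-26.6) 18x16 a=89.6 z=121.3 mean=[457.  -26.2]
scene B 0.085 n=19 c=(462.2,-26.7) 16x7 a=83.3 z=91.2 mean=[461.6 -26.4]
wrist O 0.116 n=623 c=(454.1,-237.5) 22x24 a=5.2 z=121.2 mean=[ 454.1 -236.6]
wrist O 0.085 n=50 c=(450.1,-229.2) 19x5 a=26.2 z=94.9 mean=[ 451.3 -227.5]
top lid n=1507 c=(588.1,219.2) 188x160 a=88.5 z=89.5 mean=[574.8 221.4]
bar n=134 c=(588.8,219.3) 15x104 a=1.4 z=125.5 mean=[587.6 219.9] [0.11903888 0.13056746]
scene lid n=0 c=(0.0,0.0) 0x0 a=0.0 z=nan mean=[nan nan]
bar n=181 c=(588.9,220.0) 104x17 a=89.3 z=124.9 mean=[590.5 220.6] [0.11659331 0.12931872]
(array([442.9, 169.8,   1.1]), array([0.05, 0.04, 4.74]))
  return _methods._mean(a, axis=axis, dtype=dtype,
  ret = ret.dtype.type(ret / rcount)
m.py:8: RuntimeWarning: Mean of empty slice.
  return f"n={len(p)} c=({x:.1f},{y:.1f}) {w:.0f}x{h:.0f} a={a:.1f} z={np.median(p[:,2])*1000:.1f} mean={np.round(p[:,:2].mean(0)*1000,1)}"
  ret = um.true_divide(
```

Orange now stands upright at (454,−237), top at 121 mm. Moving over to the lid handle.

Emit:
drive_tool(moves=[93, 15, 6, 0, 0, 0, 0, 93, 30, 12, 0, 0, 0, 0, 93, 42, 16, 0, 0, 0, 0, 93, 44, 17, 0, 0, 0, 0, 93, 44, 17, 0, 0, 0, 0, 93, 44, 17, 0, 0, 0, 0, 93, 44, 17, 0, 0, 0, 0, 93, 44, 17, 0, 0, 0, 0])

```text
t: 24.6
tool_pos: [0.5484, 0.0813, 0.4035]
orientation: [-2.127, -2.31, 0.002]
force: [1.0, -1.1, -0.2]
opening: 0.0926
gripper_force: 0.0
```

Emit:
drive_tool(moves=[93, 44, 17, 0, 0, 0, 0, 93, 44, 17, 0, 0, 0, 0, 93, 30, 11, 0, 0, 0, 0, 93, 18, 6, 0, 0, 0, 0, 93, 0, 0, 0, 0, 0, 2, 93, 0, 0, 0, 0, 0, 2.7, 93, 0, 0, 0, 0, 0, 0, 93, 0, 0, 0, 0, 0, 0])

```text
t: 25.4
tool_pos: [0.588, 0.219, 0.4038]
orientation: [-2.219, -2.223, 0.003]
force: [-0.2, -0.3, 1.0]
opening: 0.093
gripper_force: 0.0
```

```bash
python3 - <<'E'
from plant import robot
from m import *
s=robot.read_state();print(s["t"],s["tool_pos"],s["force"],s["q"])
for k in range(2):
    c=robot.read_camera("wrist");P=cloud(c);z=P[...,2];h=cv2.cvtColor(c["color"],cv2.COLOR_RGB2HSV).astype(int)
    near=(abs(P[...,0]-.588)<.09)&(abs(P[...,1]-.219)<.1)&(c["depth"]>0)
    b=near&(z>.116)&(z<.14); q=P[b];print("bar",rect(q),np.percentile(q[:,2],[5,95]))
    print(np.polyfit(q[:,1],q[:,0],1),"yaw deg",-np.rad2deg(np.arctan(np.polyfit(q[:,1],q[:,0],1)[0])))
    g=near&(abs(z-.09)<.006)&(h[...,0]>55)&(h[...,0]<95);print("lid",rect(P[g]))
cv2.imwrite("pics/i.png",c["color"][:,:,::-1])
E
```

```text
25.4 [0.58796858 0.21900447 0.4037689 ] [-0.17940485 -0.32675807  1.03456897] [ 2.74865736e-01  2.05449324e-01  1.40649374e+00 -8.82645979e-06
  1.53151926e+00  2.72961608e-01]
bar n=2146 c=(585.8,218.1) 104x14 a=89.1 z=125.4 mean=[585.8 220.7] [0.12161744 0.12710443]
[0.01557492 0.58238023] yaw deg -0.8923051710430988
lid n=33794 c=(585.8,224.9) 188x166 a=89.3 z=89.5 mean=[585.6 231. ]
bar n=2152 c=(585.8,218.1) 104x14 a=89.1 z=125.4 mean=[585.8 220.8] [0.12157933 0.12709699]
[0.01436275 0.58259272] yaw deg -0.8228683844569636
lid n=33728 c=(585.8,225.3) 187x166 a=89.4 z=89.5 mean=[585.6 230.9]
```

View pics/i.png

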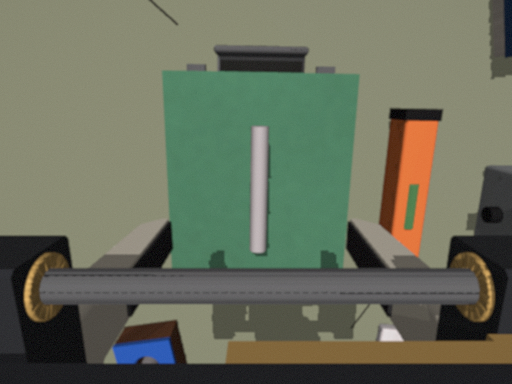

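The wrist view shows the bar from (260,128) to (258,252), centred between the fingers with a yaw of about −0.9°. I'll correct by 1–2 mm and descend to bar height.

Emit:
drive_tool(moves=[93, -0.5, -1.4, 0, 0, 0, 0.9, 93, 0, 0, 25, 0, 0, 0, 93, 0, 0, 35, 0, 0, 0, 93, 0, 0, 30, 0, 0, 0, 93, 0, 0, 17, 0, 0, 0, 93, 0, 0, 9.5, 0, 0, 0, 70, 0, 0, 0, 0, 0, 0, 50, 0, 0, 0, 0, 0, 0], grip_force=15)

```text
t: 26.3
tool_pos: [0.5874, 0.2188, 0.29]
orientation: [2.238, 2.204, 0.003]
force: [0.9, -0.7, 0.9]
opening: 0.0815
gripper_force: 0.0
```

Emit:
drive_tool(moves=[30, 0, 0, 0, 0, 0, 0, 25, 0, 0, 0, 0, 0, 0, 20, 0, 0, 0, 0, 0, 0, 18, 0, 0, 0, 0, 0, 0, 18, 0, 0, 0, 0, 0, 0, 16, 0, 0, 0, 0, 0, 0, 15, 0, 0, 0, 0, 0, 0, 5, 0, 0, 0, 0, 0, 0])

```text
t: 27.1
tool_pos: [0.5867, 0.2186, 0.2884]
orientation: [-2.238, -2.205, 0.0]
force: [0.5, 0.4, 0.5]
opening: 0.017
gripper_force: 0.0
```

Emit:
drive_tool(moves=[5, 0, 0, 0, 0, 0, 0, 5, 0, 0, 0, 0, 0, 0, 5, 0, 0, 0, 0, 0, 0])

```text
t: 27.4
tool_pos: [0.587, 0.2186, 0.2884]
orientation: [2.238, 2.204, 0.001]
force: [4.5, -0.3, -2.6]
opening: 0.0136
gripper_force: 15.0
```

Emit:
drive_tool(moves=[5, 0, 0.4, 0, 0, 0, 0, 5, 0, 0, 0, 0, 0, 0, 5, 0, 0, 0, 0, 0, 0, 5, 0, 0, 0, 0, 0, 0], grip_force=55)

```text
t: 27.8
tool_pos: [0.5872, 0.2186, 0.2884]
orientation: [2.238, 2.205, -0.0]
force: [3.2, -0.2, -1.5]
opening: 0.0124
gripper_force: 55.0
```

Emit:
drive_tool(moves=[5, 0, 0, -0.4, 0, 0, 0, 5, 0, 0, -0.3, 0, 0, 0, 5, 0, 0, 0, 0, 0, 0])

```text
t: 28.1
tool_pos: [0.5872, 0.2186, 0.2885]
orientation: [-2.238, -2.205, 0.0]
force: [5.5, 0.9, -7.7]
opening: 0.0125
gripper_force: 55.0
```

Emit:
drive_tool(moves=[5, 0, 0.4, -0.3, 0, 0, 0, 5, 0, 0, -0.3, 0, 0, 0, 5, 0, 0, -0.3, 0, 0, 0, 5, 0, 0, 0, 0, 0, 0])

```text
t: 28.5
tool_pos: [0.5873, 0.2185, 0.2886]
orientation: [-2.238, -2.204, 0.002]
force: [6.8, 1.6, -12.4]
opening: 0.0127
gripper_force: 55.0
```

Emit:
drive_tool(moves=[5, 0, 0, -0.3, 0, 0, 0, 5, 0, 0, -0.3, 0, 0, 0, 5, 0, 0, -0.3, 0, 0, 0, 5, 0, 0, 0, 0, 0, 0])

```text
t: 28.9
tool_pos: [0.5871, 0.2184, 0.2891]
orientation: [-2.237, -2.204, 0.003]
force: [5.1, 0.9, -13.2]
opening: 0.0125
gripper_force: 55.0
```

Emit:
drive_tool(moves=[5, 0, 0, -0.4, 0, 0, 0, 5, 0, 0, -0.4, 0, 0, 0, 5, 0, 0, -0.4, 0, 0, 0, 5, 0, 0, 0, 0, 0, 0])

```text
t: 29.3
tool_pos: [0.5869, 0.2184, 0.2898]
orientation: [-2.237, -2.204, 0.005]
force: [4.7, 0.7, -14.1]
opening: 0.0132
gripper_force: 55.0
```

Emit:
drive_tool(moves=[5, 0, 0, -0.4, 0, 0, 0, 5, 0, 0, -0.4, 0, 0, 0, 5, 0, 0, -0.4, 0, 0, 0, 5, 0, 0, 0, 0, 0, 0])

```text
t: 29.7
tool_pos: [0.5867, 0.2184, 0.2914]
orientation: [-2.237, -2.203, 0.005]
force: [2.7, -0.3, -15.9]
opening: 0.0128
gripper_force: 55.0
```

Emit:
drive_tool(moves=[5, 0, 0, -0.4, 0, 0, 0, 5, 0, 0, -0.4, 0, 0, 0, 5, 0, 0, -0.4, 0, 0, 0, 5, 0, 0, 0, 0, 0, 0])

```text
t: 30.1
tool_pos: [0.5878, 0.2191, 0.2959]
orientation: [2.238, 2.205, 0.003]
force: [-0.5, -0.6, -3.9]
opening: 0.0126
gripper_force: 55.0
```

The seal gave gently: force is down to the lid's weight and the lid has risen about 7 mm. Continue to 20 mm.

Emit:
drive_tool(moves=[5, 0, 0, 0, 0, 0, 0, 5, 0, 0, 0, 0, 0, 0, 5, 0, 0, -2, 0, 0, 0, 5, 0, 0, -3, 0, 0, 0, 5, 0, 0, -3, 0, 0, 0, 5, 0, 0, -3, 0, 0, 0, 5, 0, 0, -2, 0, 0, 0, 5, 0, 0, 0, 0, 0, 0])

```text
t: 30.9
tool_pos: [0.5877, 0.2187, 0.3081]
orientation: [2.238, 2.204, 0.001]
force: [-0.4, -0.1, -4.2]
opening: 0.0127
gripper_force: 55.0
```

Emit:
drive_tool(moves=[5, 0, 0, 0, 0, 0, 0, 5, 0, 0, 0, 0, 0, 0, 5, 0, 0, 0, 0, 0, 0])

```text
t: 31.2
tool_pos: [0.5875, 0.2186, 0.3073]
orientation: [-2.238, -2.205, 0.001]
force: [0.2, 0.0, -4.6]
opening: 0.0125
gripper_force: 55.0
```

```bash
python3 - <<'E'
from plant import robot
from m import *
s=robot.read_state();print(s["t"],s["tool_pos"],s["force"],s["opening"],s["gripper_force"],go(s,(.587,.2186,.3084),-.9))
c=robot.read_camera("wrist");P=cloud(c);z=P[...,2];h=cv2.cvtColor(c["color"],cv2.COLOR_RGB2HSV).astype(int)
g=(abs(P[...,0]-.588)<.09)&(abs(P[...,1]-.219)<.11)&(abs(z-.105)<.02)&(h[...,0]>55)&(h[...,0]<95);q=P[g]
A=np.c_[q[:,:2]-[.587,.2186],np.ones(len(q))];k=np.linalg.lstsq(A,q[:,2],rcond=None)[0];print("lid tilt deg",np.rad2deg(k[:2]),"z",k[2],rect(q))
caps(robot)
cv2.imwrite("pics/j.png",robot.read_camera("scene")["color"][:,:,::-1])
E
```

```text
31.2 [0.58746681 0.21860171 0.30728467] [ 0.23573931  0.01718812 -4.57255165] 0.012482124214174363 55.000789761543274 (array([-0. , -0.5, -1.1]), array([-0.02,  0.01,  0.04]))
lid tilt deg [ 0.00188993 -0.00780764] z 0.10841070961462504 n=54448 c=(586.5,236.2) 186x167 a=89.4 z=108.4 mean=[586.6 267.5]
top O 0.116 n=36 c=(455.3,-235.4) 21x20 a=43.5 z=121.4 mean=[ 454.9 -235.5]
top B 0.116 n=34 c=(453.2,-25.9) 18x21 a=45.4 z=120.3 mean=[453.1 -26.7]
scene O 0.116 n=17 c=(462.0,-235.6) 14x16 a=14.4 z=119.8 mean=[ 462.9 -235.9]
scene O 0.085 n=22 c=(465.6,-236.1) 19x9 a=85.0 z=91.8 mean=[ 465.5 -234.9]
scene B 0.116 n=23 c=(456.0,-27.3) 16x16 a=48.4 z=120.4 mean=[456.9 -26.6]
scene B 0.085 n=23 c=(461.1,-27.6) 17x8 a=63.5 z=92.7 mean=[461.8 -26.1]
```

View pics/j.png

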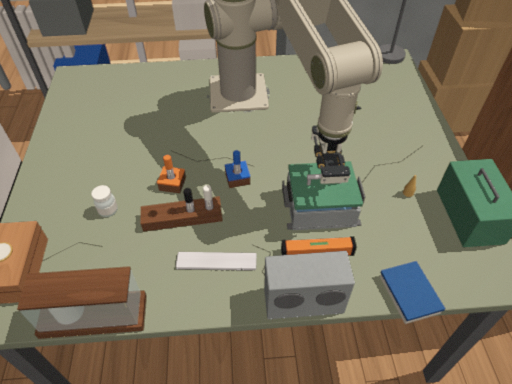

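The scene view shows orange (170,165) and blue (237,160) upright in their sockets and the lid (323,185) raised. The lid is level, with its top at 108.4 mm against 89.5 mm when shut. I'll add 1 mm, let it settle and hand in.

Emit:
drive_tool(moves=[5, 0, 0, -1, 0, 0, 0, 5, 0, 0, 0, 0, 0, 0, 5, 0, 0, 0, 0, 0, 0, 5, 0, 0, 0, 0, 0, 0, 5, 0, 0, 0, 0, 0, 0, 5, 0, 0, 0, 0, 0, 0])

```text
t: 32.05
tool_pos: [0.5875, 0.2186, 0.3085]
orientation: [-2.238, -2.205, 0.0]
force: [0.6, 0.3, -4.0]
opening: 0.0124
gripper_force: 55.0
```

```bash
python3 -c "
from plant import robot
s=robot.read_state();print(s['t'],s['tool_pos'],s['force']);print(robot.close_job())"
```

```text
32.05 [0.58754182 0.21860788 0.30849152] [ 0.61571851  0.28655591 -4.01051022]
the job is handed in; nothing more can be done
None
```

The job is handed in at 32 s: both thermometers stand upright and fully down in their own sockets, and the lid is held level about 2 cm above the rim; however, while I carried the blue one it knocked the placed orange one into a lean of about 15° in its well, which I straightened and reseated before touching the lid, and that may count as tipping.

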